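Press the screw-hole caps home

ROBOT

A 6-joint arm with a two-finger parallel gripper is mounted at the origin on a cart in front of the work surface, level with it; the furniture and walls round the work are solid. World frame = base frame: x ahead of the robot, y to its left, z up, the work surface at z = 0. Lengths are in m, angles in rad, forces in N, time in s.
With the tool pointing down it reaches from about 0.325 to 0.775 m from the base axis. Payload 5.5 kg.
Tool frame: the origin (TCP) lies midway between the tips of the shut fingers; the grasp point (between the pads) lies 19 mm behind it (arm.hold_point_z is the distance from the TCP to the grasp point, in m); z points along the fingers, y is the line along which they close (so a half turn about z gives the same grasp; the last joint's range is limited). The gripper opens to 85 mm and grips with 20 to 120 N. Pads are 22 mm wide; open, the fingers measure 114 mm over their backs; the gripper's body (76 mm by 85 mm) begins 54 mm behind the grasp point. The pads swing forward as they close: fully open they stand 13 mm farther back than shut.
Start: joints at [1.202, 0.091, 1.231, -0, 1.82, -0.057], TCP at [0.184, 0.571, 0.231] pointing down, gripper open.
Joint ranges: [-2.87, 2.87], [-0.86, 2.18], [0.17, 2.46], [-1.51, 4.65], [0.06, 2.69], [-2.65, 2.65]. Speed limits (rad/s): [2.57, 2.57, 3.01, 3.14, 3.14, 3.14].

INTERFACE

Orientations are given as a 3x3 rotation matrix whose columns are the frame's x, y, z axes.
In Python, from bench import arm gives the robot as it stands. Calls block until the motion is done:
- arm.move_ptp(position, orientation): joint-space move of the TCP to a pose.
- arm.move_l(position, orientation=None, speed=0.15): straight line of the TCP; orientation=None keeps the orientation; speed is the mean speed in m/s.
- arm.set_joints(angles): joint-space move.
- arm.move_gripper(opening, strength=None): finger opening in m; strength is the grip in N (None keeps the last); returns when the fingers have stopped.
- arm.wait(seconds).
- arm.inverse_kinematics(position, orientation): joint angles nearest the present ones, or None.
- arm.observe(): the state.
- arm.get_image(name): name is "scene" or "side" or "wrist"; returns the picture (420x560x3 uint8, red, green, blue); there is no depth.
- arm.camera_params(name): a dict with "camera_matrix" (3x3 intrinsics, pixels), "rvec" (rotation vector, rad) and "tvec" (3), from world to camera coordinates, as OpenCV has them. Camera axes: x right, y down, z forward; pixel columns grow to the right and rows downward; lengths in m; the calibration is good to about 2 mm. A picture is of the moment at which its call begins: read the wrist's pose just before it. camera_params takes no time and is no camera call; for the wrist camera it gives the pose at the moment of the call.
A pose or a line that the arm cannot do raises arm.MotionError and nothing moves.
- arm.close_job(): hands the job in; it is judged then, once.
Trained networks look in the newest picture that a camera, given by its name, has taken for a name from the list of things; names that differ only in an ending like _2 or _b are one class to them, and where a whole thing is asked for, a point or a joint stands for the part that bears it (a point fixed in the world has none). Each returns a list of dicts, best first, with "confidence" (0 to 1); they miss things now and then, are a little off and sometimes report something else, mostly with a low value. They report only what shows in the picture. A call takes as long as a camera call.
- arm.look_for(camera, thing): "bbox" ([centre column, centre row, width, height] in pixels, round what is visible of it).
- arm.trace(camera, thing): "mask" (420x560 bool, what is visible of it) and "bbox" ([centre column, centre row, width, height] in pixels, round what is visible of it).
The state is a dict: "clock": time; "joint_positions": joint angles; "dq": joint speeds; "effort": joint torques, N m; "ee_pos": TCP position; "tool_rot": TCP orientation; "ft_force": force on the tool from outside, world axes, zero at the start; "ft_torque": the same for the moment, N m; "opening": finger opening in m; "finger_force": force on a finger pad.
Only numpy, scipy, OpenCV 4.12 (cv2) and the standard library are available. Lean on these libraries where they do the work, as an engineer would, in place of code of your own. Each camera call takes 0.05 s, during which the arm holds its last target. There are 200 camera calls.

TASK

Three wooden screw-hole caps stand proud in a rail; press each one fully home with a light fingertip push from above, in the order in which their holes were glued: the round cap first, then the square one, then the long oval one. Do not press a cap before its turn, do not pull any cap up or push hard on it, and leave the knob, the finial and the sanding block undisturbed.

Things in the scene. Friction and masses are not known exactly. Their poses are not given: they have to be found in the camera images.
- rail: pale wooden rail, 64 x 340 x 30 mm, held fast on the bench; origin at the centre of its underside, x across it, y along it, z up. Three wooden screw-hole caps stand in a row along its top, 110 mm apart, in any order.
- round_top (a point): the centre of the top of the round domed cap, 38 mm across; its head is 9 mm thick. Moves down with the cap; axes as the rail's.
- round_cap (a joint): how far the round cap has been pressed down into its hole's grommet (m): 0 to 0.003 at the start, 0.010 fully home, where its top lies 12.5 mm above the rail's top and its head meets the 3 mm high rim of the rubber grommet in the hole; less than 0 means pulled up. The cap slides straight down in its hole against about 4 N of friction and stays where it is left.
- round_hole: the hole of the round cap with its black rubber grommet, 21 mm across, and the cap in it; origin on the rail's top face, at the centre of the hole, 30 mm above the bench; z up. It is fixed to the rail. The grommet is springy: cap and grommet together sink 1 mm for each 3 N of push (not counted in the cap's joint value) and come back on release, so home is a soft stop.
- square_top (a point): the centre of the top of the square cap, 36 x 36 mm with a stepped top 27 x 27 mm; its head is 9 mm thick. Moves down with the cap; axes as the rail's.
- square_cap (a joint): how far the square cap has been pressed down into its hole's grommet (m): 0 to 0.003 at the start, 0.010 fully home, where its top lies 12.5 mm above the rail's top and its head meets the 3 mm high rim of the rubber grommet in the hole; less than 0 means pulled up. The cap slides straight down in its hole against about 4 N of friction and stays where it is left.
- square_hole: the hole of the square cap with its black rubber grommet, 21 mm across, and the cap in it; origin on the rail's top face, at the centre of the hole, 30 mm above the bench; z up. It is fixed to the rail. The grommet is springy: cap and grommet together sink 1 mm for each 3 N of push (not counted in the cap's joint value) and come back on release, so home is a soft stop.
- oval_top (a point): the centre of the top of the long oval cap, 52 mm along the rail and 22 mm across it; its head is 9 mm thick. Moves down with the cap; axes as the rail's.
- oval_cap (a joint): how far the oval cap has been pressed down into its hole's grommet (m): 0 to 0.003 at the start, 0.010 fully home, where its top lies 12.5 mm above the rail's top and its head meets the 3 mm high rim of the rubber grommet in the hole; less than 0 means pulled up. The cap slides straight down in its hole against about 4 N of friction and stays where it is left.
- oval_hole: the hole of the oval cap with its black rubber grommet, 21 mm across, and the cap in it; origin on the rail's top face, at the centre of the hole, 30 mm above the bench; z up. It is fixed to the rail. The grommet is springy: cap and grommet together sink 1 mm for each 3 N of push (not counted in the cap's joint value) and come back on release, so home is a soft stop.
- turned_knob: loose dark turned wooden knob, 44 mm across, 50 mm high, on the bench off the left (+y) end of the rail; origin at the centre of its underside
- sanding_block: loose cork sanding block, 58 x 101 x 30 mm, on the bench off the right (-y) end of the rail; origin at the centre of its underside
- finial: loose pale turned wooden finial, 42 mm across, 76 mm high, upright near the knob; origin at the centre of its underside

How it is judged:
By the outcome, as a careful person would: the job done as asked, in the order asked, and still so for the second after the job is handed in, with the robot touching nothing.
It also fails if it takes over 54 s, if anything falls off the work surface, if the arm or the gripper's body presses on something with over 40 N, if the wrist force passes 120 N, or if a joint passes its speed limit or range.

## Working session

There is one attempt and no reset: what is moved stays moved. The work goes in short steps, each a Python script; the robot and the scene stay as the last script left them, time stands still between calls to the robot, and variables do not carry over. Pictures are saved under pics/ and viewed, at most 10 in all, crops included, and the job is handed in when it is done.

```bash
mkdir -p pics; ls; cat > h.py <<'E'
import numpy as np, cv2
from bench import arm
def ray(cam,px,P=None):
    P=P or arm.camera_params(cam)
    K=np.array(P["camera_matrix"]);R=cv2.Rodrigues(np.array(P["rvec"],float))[0];t=np.array(P["tvec"],float).ravel()
    d=R.T@np.linalg.inv(K)@np.array([px[0],px[1],1.]);return -R.T@t,d
def onz(cam,px,z,P=None):
    o,d=ray(cam,px,P);return o+d*(z-o[2])/d[2]
E
python3 - <<'E'
from h import *
ims=[arm.get_image(c) for c in("scene","side")]
for c,i in zip(("scene","side"),ims): cv2.imwrite(f"pics/{c}0.png",i[...,::-1])
for c in("scene","side"):
  for t in("round_top","square_top","oval_top","rail","turned_knob","finial","sanding_block"):
    r=arm.look_for(c,t)[:2]
    z=.05 if "top" in t else .03
    print(c,t,[(np.round(q["bbox"]),round(q["confidence"],2),onz(c,q["bbox"][:2],z).round(3)) for q in r])
s=arm.observe();print(s["clock"],s["ft_force"],s["tool_rot"])
E
```

```text
pics
scene round_top [(array([338., 232.,  12.,  11.]), 0.45, array([ 0.53, -0.22,  0.05]))]
scene square_top [(array([248., 215.,  16.,   6.]), 0.58, array([ 0.5  , -0.003,  0.05 ]))]
scene oval_top [(array([292., 225.,  18.,  12.]), 0.68, array([ 0.508, -0.117,  0.05 ]))]
scene rail [(array([295., 236., 144.,  55.]), 0.8, array([ 0.499, -0.129,  0.03 ]))]
scene turned_knob [(array([215., 211.,  15.,  20.]), 0.54, array([0.506, 0.099, 0.03 ]))]
scene finial [(array([188., 210.,  16.,  28.]), 0.8, array([0.479, 0.16 , 0.03 ]))]
scene sanding_block [(array([406., 256.,  53.,  32.]), 0.93, array([ 0.54 , -0.368,  0.03 ]))]
side round_top [(array([324., 250.,  18.,  12.]), 0.47, array([ 0.53 , -0.217,  0.05 ]))]
side square_top [(array([273., 211.,  19.,   8.]), 0.59, array([0.521, 0.002, 0.05 ])), (array([253., 203.,  16.,  17.]), 0.21, array([0.499, 0.073, 0.05 ]))]
side oval_top [(array([299., 227.,  12.,  12.]), 0.72, array([ 0.536, -0.105,  0.05 ]))]
side rail [(array([303., 246., 110.,  77.]), 0.66, array([ 0.515, -0.155,  0.03 ])), (array([271., 210.,  15.,  10.]), 0.58, array([0.539, 0.042, 0.03 ]))]
side turned_knob [(array([254., 202.,  14.,  16.]), 0.55, array([0.521, 0.113, 0.03 ]))]
side finial [(array([233., 198.,  14.,  27.]), 0.84, array([0.48 , 0.163, 0.03 ]))]
side sanding_block [(array([375., 295.,  58.,  44.]), 0.63, array([ 0.541, -0.38 ,  0.03 ]))]
0.8 [ 0.64052207  0.33048792 -0.63584798] [[-9.51783703e-01  3.06769919e-01  3.20957492e-06]
 [ 3.06769919e-01  9.51783702e-01  4.59183458e-05]
 [ 1.10315461e-05  4.46889342e-05 -9.99999999e-01]]
```

```bash
python3 - <<'E'
import cv2,numpy as np
a=cv2.imread("pics/scene0.png")[160:310,140:460];b=cv2.imread("pics/side0.png")[170:340,200:440]
cv2.imwrite("pics/v1.png",np.vstack([cv2.resize(a,(600,281),interpolation=2),cv2.resize(b,(600,318)[0:2] and (449,318),interpolation=2) if 0 else cv2.copyMakeBorder(cv2.resize(b,(449,318)),0,0,0,151,0)]))
E
```

```text
(no output)
```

View pics/v1.png

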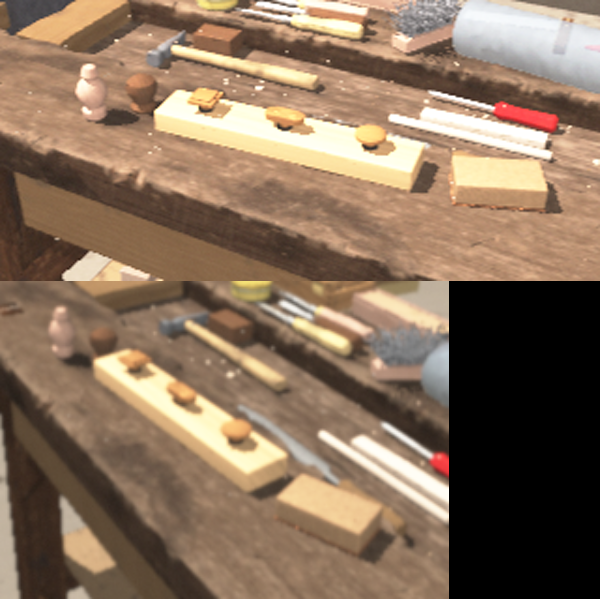

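```bash
python3 - <<'E'
from h import *
arm.move_gripper(0.0)
R=np.array([[-1,0,0],[0,1,0],[0,0,-1.]])
arm.move_ptp([0.47,-0.11,0.28],R)
P=arm.camera_params("wrist")
im=arm.get_image("wrist");cv2.imwrite("pics/w1.png",im[...,::-1])
for t in("round_top","square_top","oval_top","rail"):
    r=arm.look_for("wrist",t)[:2]
    print(t,[(np.round(q["bbox"]),round(q["confidence"],2),onz("wrist",q["bbox"][:2],.048,P).round(4)) for q in r])
s=arm.observe();print(s["clock"],s["ft_force"],s["ee_pos"],s["opening"])
print(ray("wrist",(280,210),P))
E
```

```text
round_top [(array([200., 227.,  29.,  29.]), 0.67, array([ 0.5372, -0.2107,  0.048 ]))]
square_top [(array([374., 216.,  27.,  34.]), 0.75, array([0.5229, 0.0058, 0.048 ]))]
oval_top [(array([285., 222.,  41.,  25.]), 0.88, array([ 0.531 , -0.1045,  0.048 ]))]
rail [(array([287., 213., 268.,  73.]), 0.79, array([ 0.5184, -0.1015,  0.048 ]))]
4.4333 [-0.27103999 -0.35536304 -0.30889993] [ 0.4701158  -0.10964617  0.27993835] 0.000286689589377611
(array([ 0.39406375, -0.1090504 ,  0.42268923]), array([ 0.30695949, -0.00321308, -0.95174338]))
```

View pics/w1.png

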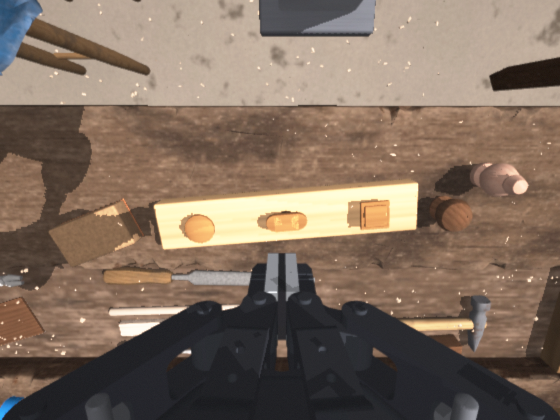

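```bash
cat >> h.py <<'E'
R0=np.array([[-1,0,0],[0,1,0],[0,0,-1.]])
def fz(n=1):
    return arm.observe()["ft_force"][2]
def press(name,xy,back=0.05):
    """approach, refine with the wrist camera, press home by force, lift"""
    xy=np.array(xy[:2],float)
    arm.move_l([xy[0]-back,xy[1],.15],R0,speed=.2)
    P=arm.camera_params("wrist");im=arm.get_image("wrist");cv2.imwrite(f"pics/{name}.png",im[...,::-1])
    r=arm.look_for("wrist",name+"_top")
    for q in r[:1]:
        n=onz("wrist",q["bbox"][:2],.049,P);print(name,np.round(q["bbox"]),round(q["confidence"],2),n.round(4),xy)
        if np.linalg.norm(n[:2]-xy)<.008: xy=n[:2]
    arm.move_l([*xy,.10],speed=.15)
    arm.move_l([*xy,.0555],speed=.1); arm.wait(.15)
    f0=fz(); z=.0555; log=[]
    while z>.0385:
        z-=.0007
        arm.move_l([*xy,z],speed=.01); arm.wait(.04)
        s=arm.observe();f=s["ft_force"][2]-f0;log.append((round(s["ee_pos"][2]*1e3,1),round(f,1)))
        if f>7.5: break
    print(log)
    arm.move_l([*xy,.08],speed=.1); s=arm.observe();print("clock",s["clock"],s["ee_pos"])
E
python3 -c "
from h import *
press('round',(.5366,-.2125))"
```

```text
round [280. 253.  42.  18.] 0.58 [ 0.5286 -0.2129  0.049 ] [ 0.5366 -0.2125]
[(np.float64(55.0), np.float64(-0.6)), (np.float64(54.0), np.float64(0.9)), (np.float64(53.3), np.float64(-0.1)), (np.float64(52.7), np.float64(-1.7)), (np.float64(51.9), np.float64(-0.2)), (np.float64(51.5), np.float64(0.5)), (np.float64(50.9), np.float64(1.6)), (np.float64(50.2), np.float64(3.5)), (np.float64(49.3), np.float64(2.5)), (np.float64(48.5), np.float64(3.0)), (np.float64(47.8), np.float64(3.5)), (np.float64(47.1), np.float64(2.8)), (np.float64(46.4), np.float64(2.7)), (np.float64(45.7), np.float64(3.8)), (np.float64(45.0), np.float64(2.6)), (np.float64(44.3), np.float64(2.8)), (np.float64(43.6), np.float64(2.7)), (np.float64(42.9), np.float64(3.1)), (np.float64(42.2), np.float64(3.1)), (np.float64(41.4), np.float64(2.8)), (np.float64(40.9), np.float64(3.5)), (np.float64(40.4), np.float64(4.9)), (np.float64(40.0), np.float64(6.3)), (np.float64(39.6), np.float64(7.4)), (np.float64(39.1), np.float64(9.1))]
clock 14.7 [ 0.52829901 -0.21277305  0.07932399]
```

View pics/round.png

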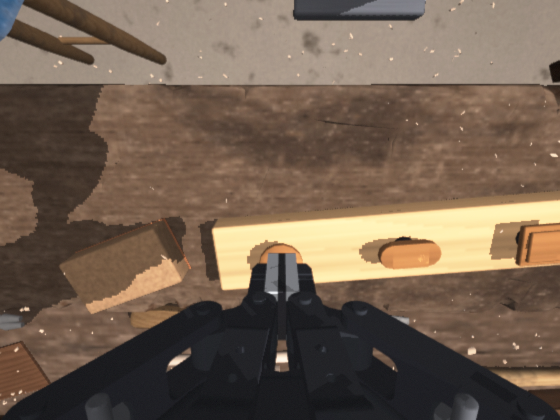

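The close view shows the gripper partly hiding the round cap at (280, 253), which put the contact about 8 mm off centre. The cap still slid at about 3 N and then met the soft stop at the right depth, so it is home. For the next caps I'll look from farther back so nothing hides them.

```bash
sed -i 's/f>7.5/f>6.6/; s/z-=.0007/z-=.0006/; s/round(s\["ee_pos"\]\[2\]\*1e3,1)/float(round(s["ee_pos"][2]*1e3,1))/; s/round(f,1)))/float(round(f,1))))/' h.py
python3 -c "
from h import *
press('square',(.5225,.005),.1)"
```

```text
square [ 53. 322.  38.  35.] 0.58 [ 0.5302 -0.2     0.049 ] [0.5225 0.005 ]
[(55.1, -0.6), (54.2, -1.0), (53.6, -0.9), (53.1, -0.1), (52.5, -0.6), (52.0, 0.3), (51.6, 1.8), (51.0, 3.3), (50.1, 3.5), (49.5, 3.7), (48.9, 2.4), (48.3, 3.1), (47.7, 3.4), (47.1, 2.5), (46.5, 4.0), (45.9, 3.8), (45.3, 3.2), (44.7, 3.1), (44.1, 2.5), (43.5, 3.4), (42.9, 3.4), (42.3, 3.2), (41.7, 3.4), (41.1, 3.7), (40.7, 4.8), (40.3, 6.6)]
clock 25.975 [0.52217998 0.00502852 0.07951477]
```

View pics/square.png

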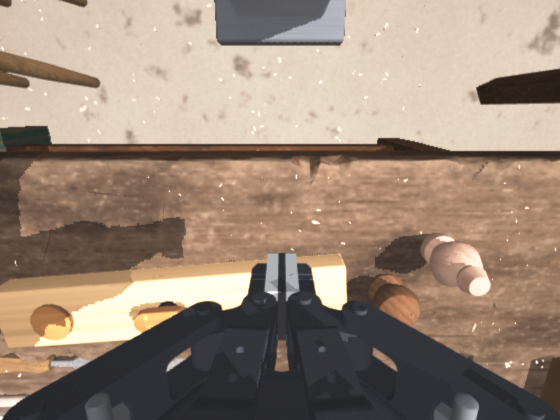

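The network's "square" hit at (53, 322) was really the round cap, so the check rejected it. The square cap was pressed home at the first estimate. Now the oval cap.

```bash
sed -i 's/<.008/<.0/' h.py
python3 -c "
from h import *
press('oval',(.5300,-.104),.0)
arm.move_ptp([0.44,-0.104,0.28],R0)
im=arm.get_image('wrist');s=arm.get_image('side')
cv2.imwrite('pics/end.png',np.vstack([im[150:330],cv2.resize(s[170:340,200:440],(560,397))])[...,::-1])
print(arm.observe()['clock'])"
```

```text
oval [280. 207.  64.  35.] 0.69 [ 0.5289 -0.1039  0.049 ] [ 0.53  -0.104]
[(55.1, 0.1), (54.2, -0.7), (53.7, -1.5), (53.0, -1.1), (52.5, -0.7), (51.9, 0.0), (51.2, -1.1), (50.7, -0.3), (50.1, 0.4), (49.6, -0.8), (49.1, 1.3), (48.6, 3.2), (47.8, 3.4), (47.1, 3.0), (46.5, 3.3), (45.9, 3.3), (45.3, 3.5), (44.7, 2.3), (44.1, 3.3), (43.5, 3.2), (42.9, 2.6), (42.3, 3.2), (41.7, 2.7), (41.1, 3.9), (40.7, 4.9), (40.3, 5.3), (40.0, 7.2)]
clock 36.5333 [ 0.52962032 -0.10388402  0.07934871]
37.5167
```

View pics/end.png

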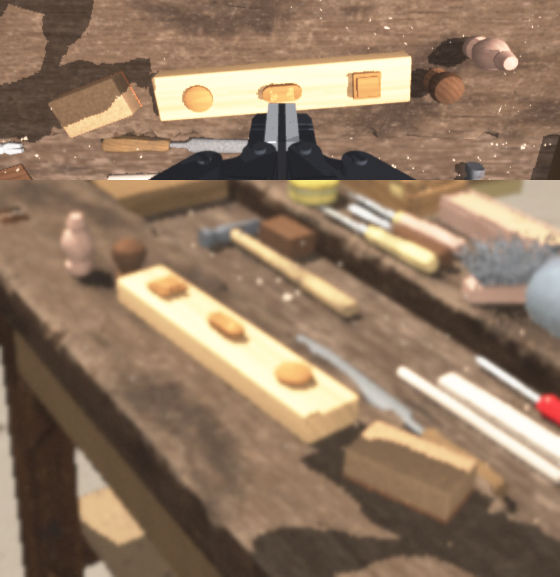

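The final picture shows all three caps low on the rail, round (295, 373), oval (226, 325) and square (167, 288). The knob, finial and sanding block stand where they were.

```bash
python3 -c "
from bench import arm
print(arm.close_job())"
```

```text
the job is handed in; nothing more can be done
None
```

I pressed all three caps home in the order round, square, oval, with no push measured above about 9 N, left the knob, finial and sanding block undisturbed, and handed the job in at about 37.5 s.

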